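Load the sample tray and hold it over the tag reader

ROBOT

A 6-joint arm with a two-finger parallel gripper is mounted at the origin on the work surface. World frame = base frame: x ahead of the robot, y to its left, z up, the work surface at z = 0. Lengths are in m, angles in rad, forces in N, time in s.
With the tool pointing down it reaches from about 0.425 to 0.95 m from the base axis. Payload 3.5 kg.
Tool frame: the origin (TCP) lies between the finger pads; the fingertips stand 25 mm ahead of it and the grasp point (between the pads) lies 6 mm ahead of it (ctrl.finger_overhang is the distance from the TCP to the fingertips, in m); x points along the fingers, y is the direction in which the jaws open and shut, and the axes are right-handed (so a half turn about x gives the same grasp; the last joint's range is limited). The gripper opens to 85 mm and grips with 20 to 120 N. Pads are 22 mm wide; open, the fingers measure 114 mm over their backs; the gripper's body (76 mm by 85 mm) begins 54 mm behind the grasp point. The pads swing forward as they close: fully open they stand 13 mm farther back than shut.
Start: joints at [-1.379, 0.286, 1.577, -0, 1.279, -0.15], TCP at [0.226, -0.636, 0.229] pointing down, gripper open.
Joint ranges: [-2.77, 2.77], [-0.9, 2.22], [0.21, 2.48], [-1.53, 4.67], [0.24, 2.81], [-2.84, 2.84]. Speed limits (rad/s): [2.79, 2.79, 3.14, 3.14, 3.14, 3.14].

INTERFACE

Orientations are given as a unit quaternion [x, y, z, w].
In Python, from plant import ctrl gives the robot as it stands.
- The arm moves only by the tool play_rows, never from a script. Its argument "targets" is a list of rows, each an object with "delta_pos": the shift along the world's x, y, z normalised to -1 to 1, where 1 is 1000 mm, a list of three; "delta_rot": the turn, a rotation vector about the world's x, y, z normalised to -1 to 1, where 1 is pi rad, a list of three; "claw": the finger opening in mm, from 0 to 85.4. In form: [{"delta_pos": [tx, ty, tz], "delta_rot": [wx, wy, wz], "claw": claw}, ...]. A call has 1 to 20 rows; each row is the pose to reach, as a shift and turn from the pose measured when the call began, turning the shorter way round; what a row does not reach only later rows make up. A row lasts 1/12 s, in which the tool goes at most 41.7 mm and 7.16 degrees, less where a joint would pass 70% of its speed; a pose out of reach is approached as far as the arm can. A call with a number of a shift or a turn outside -1 to 1 is refused whole. A call with a gripper value outside its range is refused whole. The fingers move at their own pace and stop on an object; "newtons" is the grip in N (left out, the last holds). Time passes only in rows, so rows that repeat a pose let the fingers close. It gives the time, the measured TCP pose, the force and the opening at its end, in the units of the state.
- ctrl.get_state(): the state, without advancing time (a new reading comes with each control period).
- ctrl.read_camera(name): name is "scene" or "side" or "wrist"; returns the picture (480x640x3 uint8, blue, green, red); there is no depth.
- ctrl.calibration(name): a dict with "fx", "fy", "cx", "cy" (pixels), "camera_from_world" (4x4, takes a point from world to camera coordinates). Camera axes: x right, y down, z forward; pixel columns grow to the right and rows downward; lengths in m; the calibration is good to about 2 mm. A picture is of the moment at which its call begins: read the wrist's pose just before it. calibration takes no time and is no camera call; for the wrist camera it gives the pose at the moment of the call.
- ctrl.sign_off(): hands the job in, once; it reports no verdict.
The state is a dict: "time": time; "qpos": joint angles; "dq": joint speeds; "joint_efforts": joint torques, N m; "eef_pos": TCP position; "tcp_rot": TCP orientation; "contact_force": force on the tool from outside, world axes, zero at the start; "wrist_torque": the same for the moment, N m; "opening": opening from 0.0 (shut) to 1.0 (fully open).
Only numpy, scipy, OpenCV 4.12 (cv2) and the standard library are available. Lean on these libraries where they do the work, as an engineer would, in place of code of your own. Each camera call takes 0.05 s, during which the arm holds its last target. There are 200 camera calls.

TASK

Stand the red-capped vial in the tray's red well and the blue-capped vial in its blue well while the tray is on the bench. Then lift the tray by its black handle, keeping the loose steel ball in its shallow pocket, carry it to the grey tag reader without ever touching the reader with the tray, and finish still holding the tray level and still, centred over the reader's window with its underside about 8 cm above it. Leave the green-capped vial, the flask, the beaker and the wash bottle where they are.

Things in the scene. Friction and masses are not known exactly. Their poses are not given: they have to be found in the camera images.
- vial_red_mid (a point): Centre (half-way up) of the upright clear sample vial with the red cap: a cylinder 28 mm in diameter and 75 mm tall (cap the top 17 mm, same diameter), about 45 g. z is its axis, pointing to the cap. Starts standing on the bench.
- vial_blue_mid (a point): Same for the vial with the blue cap.
- vial_green_mid (a point): Same for the vial with the green cap, which is not wanted: leave it standing.
- tray: The loose white tray, 200 mm (its x) by 120 mm (its y), about 0.3 kg empty, upright on the bench. Origin: centre of its underside; z up. Floor 6 mm thick, outer rim 14 mm high. Well rings reach 20 mm above the underside.
- tray_handle (a point): Centre of the tray's black handle paddle, 71 mm above the tray's underside and over its centre, on a round 16 mm steel stem. Paddle: 44 mm along tray x, 12 mm thick along tray y (grasp it across this), 34 mm high, so its top is 88 mm above the underside. Axes as the tray's.
- well_red (a point): Centre of the floor of the red well in the tray, 70 mm from the tray's centre along its +x: inner diameter 34 mm, ring outer diameter 42 mm, 14 mm deep. Axes as the tray's.
- well_blue (a point): Same for the blue well, 70 mm from the tray's centre along its -x.
- pocket (a point): Where the ball's centre is when it sits in the middle of its pocket: 36 mm from the tray's centre along its -y, 17 mm above the underside. The pocket is a black ring of 28 mm inner diameter whose rim stands only 2.5 mm above the tray floor; the ball rolls out when the tray tips about 39 degrees or is jerked.
- ball_center (a point): Centre of the loose steel ball, 22 mm in diameter, 44 g, in the tray's pocket.
- reader: The tag reader, fixed on the bench: a grey box 130 x 130 mm, 40 mm high, with a square black window and green cross on top. Origin: centre of its underside.
- reader_window (a point): Centre of the reader's window, on the reader's top face (40 mm above the bench).
- flask: Bystander: stoppered conical flask, 72 mm across, 126 mm tall, origin at the centre of its underside.
- beaker: Bystander: small glass beaker, 60 mm across, 70 mm tall, origin at the centre of its underside.
- wash_bottle: Bystander: white bottle with a red cap, 56 mm across, 140 mm tall, origin at the centre of its underside.
Not all that is in view belongs to the job. Leave any orange or yellow look-alike of the tray alone.

How it is judged:
By the outcome, as a careful person would: the job done as asked, in the order asked, and still so for the second after the job is handed in, while the arm keeps its last pose, push and grip.
It also fails if it takes over 72 s, if anything falls off the work surface, if the arm or the gripper's body presses on something with over 40 N, if the wrist force passes 120 N, or if a joint passes its speed limit or range.

## Working session

There is one attempt and no reset: what is moved stays moved. The work goes in short steps, Python scripts to look and compute and a tool call to move; the robot and the scene stay as the last step left them, time stands still between calls to the robot, and variables do not carry over. Pictures are saved under pics/ and viewed, about 8 in all and at most 12, crops included, and the job is handed in when it is done.

Besides the shell and the picture viewer there is one more tool, called after "Emit:" as name([rows], argument=value, ...), one row to a line, values as JSON. play_rows: Moves the arm, as the interface text tells. Its arguments: {"type":"object","properties":{"targets":{"type":"array"},"newtons":{"type":"number"}},"required":["targets"]}

```bash
mkdir -p pics
cat > h.py <<'E'
import numpy as np, cv2, sys
from plant import ctrl
from scipy.spatial.transform import Rotation as R
def snap(n,f):
    c=ctrl.calibration(n); im=ctrl.read_camera(n); cv2.imwrite(f'pics/{f}.png',im); return im,c
def ray(c,u,v):
    T=np.linalg.inv(np.array(c["camera_from_world"])); d=T[:3,:3]@[(u-c["cx"])/c["fx"],(v-c["cy"])/c["fy"],1]; return T[:3,3],d
def onz(c,u,v,z):
    o,d=ray(c,u,v); return o+d*(z-o[2])/d[2]
def proj(c,p):
    q=np.array(c["camera_from_world"])@[*p,1]; return np.array([c["fx"]*q[0]/q[2]+c["cx"],c["fy"]*q[1]/q[2]+c["cy"]])
def blobs(im,lo,hi,amin=40):
    m=cv2.inRange(cv2.cvtColor(im,cv2.COLOR_BGR2HSV),np.array(lo),np.array(hi))
    n,l,s,c=cv2.connectedComponentsWithStats(m)
    return [(int(s[i][4]),c[i].round(1).tolist(),s[i][:4].tolist()) for i in range(1,n) if s[i][4]>=amin]
E
python3 - <<'E'
from h import *
print(ctrl.get_state())
for n in ("scene","side"):
    im,c=snap(n,n+"0"); print(n,ray(c,320,240))
    for k,lo,hi in (("red",(0,130,60),(6,255,255)),("red2",(172,130,60),(180,255,255)),("blue",(100,130,50),(130,255,255)),("green",(45,100,40),(85,255,255))): print(k,blobs(im,lo,hi))
E
```

```text
{'time': 0.0, 'qpos': array([-1.37900429e+00,  2.87141339e-01,  1.57818520e+00,  9.76770329e-06,
        1.27863495e+00, -1.49987996e-01]), 'dq': array([-1.97163999e-03,  1.00039638e-03, -8.53165449e-04,  1.52276307e-03,
       -3.08671624e-04, -4.99775906e-05]), 'joint_efforts': array([ 7.92632709e-04, -4.05976045e+01, -2.92624015e+01, -7.11216762e-05,
        5.72275356e-03, -4.17123658e-06]), 'eef_pos': array([ 0.2261438 , -0.6352741 ,  0.22715899]), 'tcp_rot': array([-0.69679241, -0.12108653,  0.6968208 , -0.11941174]), 'contact_force': array([ 0.23197541, -0.03376267,  0.12157635]), 'wrist_torque': array([ 0.02462022, -0.02277344, -0.00901278]), 'opening': 0.9952145366094034}
scene (array([1.24753187, 0.4266284 , 0.85850374]), array([-0.65013505, -0.30642569, -0.69538351]))
red [(155, [389.4, 200.5], [382, 195, 15, 13]), (74, [298.4, 241.4], [294, 237, 10, 10]), (113, [167.5, 265.8], [162, 260, 12, 13]), (159, [356.1, 300.7], [349, 293, 16, 15]), (189, [466.6, 304.2], [459, 297, 17, 15]), (366, [339.3, 365.6], [330, 355, 20, 22]), (709, [473.8, 451.0], [460, 433, 27, 47]), (691,
[... 323 characters left out ...]
523, 299, 18, 9]), (189, [390.3, 422.0], [381, 416, 20, 13])]
green []
side (array([-0.09863814,  0.82246829,  0.63324292]), array([ 0.56013199, -0.65389296, -0.5086545 ]))
red [(68, [309.3, 153.5], [305, 150, 9, 9]), (61, [335.6, 228.5], [332, 225, 9, 8]), (216, [202.0, 250.5], [193, 244, 19, 14]), (60, [264.6, 272.5], [258, 270, 13, 7]), (1009, [61.6, 298.4], [29, 280, 58, 38]), (378, [414.2, 329.6], [403, 320, 24, 20]), (314, [205.2, 342.6], [194, 334, 23, 19])]
red2 []
blue [(1074, [548.9, 163.3], [525, 146, 51, 34]), (190, [358.7, 161.0], [335, 159, 45, 5]), (215, [169.7, 407.2], [157, 401, 24, 14])]
green [(40, [413.0, 202.0], [408, 198, 13, 8]), (46, [375.1, 230.3], [372, 227, 7, 8])]
```

View pics/scene0.png

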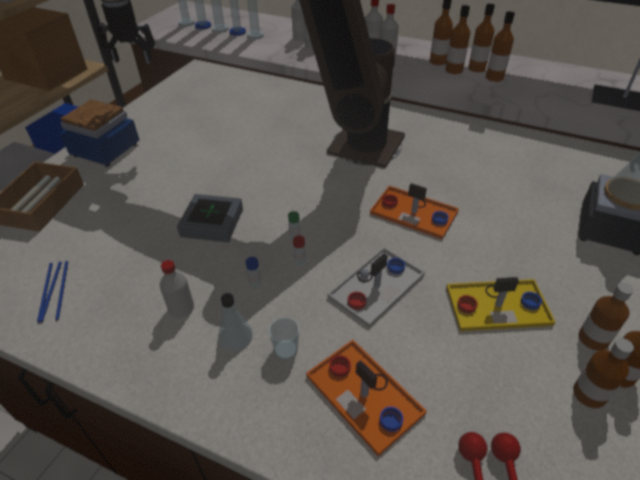

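View pics/side0.png

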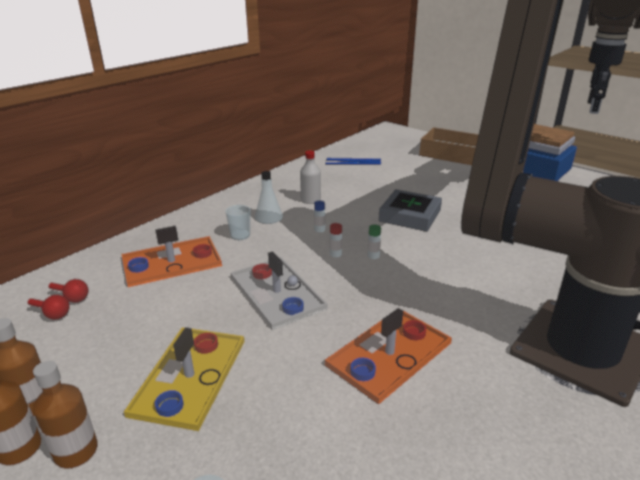

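The white tray is at scene (376,286), with its red well at (356,301) and blue well at (397,266). The caps are red (299,241), green (293,216) and blue (252,264), and the reader is at (211,216). The side view agrees: caps at (336,228), (375,230) and (319,206), tray at (278,290).

Run:
```python
from h import *
S=ctrl.calibration("scene");D=ctrl.calibration("side")
a=cv2.imread("pics/scene0.png");b=cv2.imread("pics/side0.png")
def tri(p,q):
    o1,d1=ray(S,*p);o2,d2=ray(D,*q);A=np.c_[d1,-d2];t=np.linalg.lstsq(A,o2-o1,rcond=None)[0]
    x,y=o1+t[0]*d1,o2+t[1]*d2; return ((x+y)/2).round(4),round(float(np.linalg.norm(x-y))*1e3,1)
for k,p,q in (("redvial",(298.5,241.4),(335.8,228.5)),("bluevial",(252,263),(319.5,206)),("greenvial",(293.5,216),(375.1,230.3)),("wellR",(356.5,300),(262,271)),("wellB",(396.5,265.5),(292,305.5)),("handle",(379,265),(275.5,264)),("ball",(364,275),(292,281)),("reader",(211,211.5),(410.5,202.5)),("flaskcap",(228,299),(266,175)),("bottlecap",(167.5,266),(309.5,153.5)),("beakertop",(285,328),(238,212))):
    print(k,tri(p,q),onz(S,*p,0.0665 if 'vial' in k else .02).round(3))
```

```text
redvial (array([0.5307, 0.0341, 0.0666]), 1.0) [0.531 0.035 0.066]
bluevial (array([ 0.632 , -0.0294,  0.0654]), 0.2) [ 0.633 -0.029  0.067]
greenvial (array([ 0.4582, -0.0148,  0.0675]), 0.3) [ 0.457 -0.016  0.066]
wellR (array([0.5953, 0.2038, 0.0129]), 1.4) [0.601 0.206 0.02 ]
wellB (array([0.4636, 0.2514, 0.0142]), 1.7) [0.47  0.253 0.02 ]
handle (array([0.5287, 0.2273, 0.0699]), 2.8) [0.484 0.216 0.02 ]
ball (array([0.5202, 0.1919, 0.0135]), 3.5) [0.527 0.195 0.02 ]
reader (array([ 0.4984, -0.2293,  0.0403]), 1.2) [ 0.48  -0.245  0.02 ]
flaskcap (array([0.774 , 0.0069, 0.1191]), 0.5) [ 0.711 -0.049  0.02 ]
bottlecap (array([ 0.7603, -0.1402,  0.1346]), 0.7) [ 0.684 -0.229  0.02 ]
beakertop (array([0.7582, 0.118 , 0.0668]), 1.4) [0.729 0.099 0.02 ]
```

```bash
cat >> h.py <<'E'
yawdir=np.array([0.34,0.94])
def goal(p,ydir=yawdir):
    "deltas (interface units) taking the grasp point to p, tool down, jaws along ydir"
    s=ctrl.get_state(); Q=R.from_quat(s["tcp_rot"]); y=np.array([*ydir,0])/np.linalg.norm(ydir)
    if y@Q.as_matrix()[:,1]<0: y=-y
    x=np.array([0,0,-1.]); G=R.from_matrix(np.c_[x,y,np.cross(x,y)])
    dp=np.array(p)-0.006*x-s["eef_pos"]; dr=(G*Q.inv()).as_rotvec()
    print("dpos",dp.round(4),"drot",(dr/np.pi).round(4),"deg",np.degrees(np.linalg.norm(dr)).round(1))
E
python3 - <<'E'
from h import *
s=ctrl.get_state(); print(R.from_quat(s["tcp_rot"]).as_matrix().round(3))
goal([.5307,.0341,.16])
E
```

```text
[[-0.     0.335 -0.942]
 [ 0.002 -0.942 -0.335]
 [-1.    -0.002 -0.   ]]
dpos [ 0.3045  0.6694 -0.0613] drot [-7.000e-04  1.000e-04 -2.193e-01] deg 39.5
```

Emit:
play_rows([
  {"delta_pos": [0.03,0.067,0],"delta_rot": [0,0,-0.02],"claw": 60},
  {"delta_pos": [0.3045,0.669,-0.02],"delta_rot": [0,0,-0.219],"claw": 60},
  {"delta_pos": [0.3045,0.669,-0.02],"delta_rot": [0,0,-0.219],"claw": 60},
  {"delta_pos": [0.3045,0.669,-0.02],"delta_rot": [0,0,-0.219],"claw": 60},
  {"delta_pos": [0.3045,0.669,-0.02],"delta_rot": [0,0,-0.219],"claw": 60},
  {"delta_pos": [0.3045,0.669,-0.02],"delta_rot": [0,0,-0.219],"claw": 60},
  {"delta_pos": [0.3045,0.669,-0.02],"delta_rot": [0,0,-0.219],"claw": 60},
  {"delta_pos": [0.3045,0.669,-0.02],"delta_rot": [0,0,-0.219],"claw": 60},
  {"delta_pos": [0.3045,0.669,-0.02],"delta_rot": [0,0,-0.219],"claw": 60},
  {"delta_pos": [0.3045,0.669,-0.02],"delta_rot": [0,0,-0.219],"claw": 60},
  {"delta_pos": [0.3045,0.669,-0.02],"delta_rot": [0,0,-0.219],"claw": 60},
  {"delta_pos": [0.3045,0.669,-0.02],"delta_rot": [0,0,-0.219],"claw": 60},
  {"delta_pos": [0.3045,0.669,-0.02],"delta_rot": [0,0,-0.219],"claw": 60},
  {"delta_pos": [0.3045,0.669,-0.02],"delta_rot": [0,0,-0.219],"claw": 60},
  {"delta_pos": [0.3045,0.669,-0.02],"delta_rot": [0,0,-0.219],"claw": 60},
  {"delta_pos": [0.3045,0.669,-0.02],"delta_rot": [0,0,-0.219],"claw": 60},
  {"delta_pos": [0.3045,0.669,-0.02],"delta_rot": [0,0,-0.219],"claw": 60},
  {"delta_pos": [0.3045,0.669,-0.02],"delta_rot": [0,0,-0.219],"claw": 60},
  {"delta_pos": [0.3045,0.669,-0.02],"delta_rot": [0,0,-0.219],"claw": 60},
  {"delta_pos": [0.3045,0.669,-0.02],"delta_rot": [0,0,-0.219],"claw": 60},
], newtons=30)

```text
time: 1.77
eef_pos: [0.5305, 0.035, 0.2065]
tcp_rot: [-0.696, 0.12, 0.697, 0.121]
contact_force: [0.8, -0.2, -0.1]
opening: 0.702
```

Run:
```python
from h import *
s=ctrl.get_state();print(s["time"],s["qpos"].round(2),s["eef_pos"].round(4),s["opening"])
im,c=snap("wrist","w1")
for k,p in (("red",(.5307,.0341,.075)),("blue",(.632,-.0294,.075)),("green",(.4582,-.0148,.075)),("wR",(.5953,.2038,.02)),("wB",(.4636,.2514,.02))): print(k,proj(c,p).round(1))
for k,lo,hi in (("red",(0,130,60),(6,255,255)),("blue",(100,130,50),(130,255,255)),("green",(45,100,40),(85,255,255))): print(k,blobs(im,lo,hi,150))
goal([.5307,.0341,.05])
```

```text
1.7667 [-0.13 -0.01  1.95  0.    1.2   1.79] [0.5305 0.035  0.2065] 0.7024454027962815
red [321.  223.4]
blue [355.6  71.9]
green [400.9 280.6]
wR [138.1 206.8]
wB [155.6 331.9]
red [(1636, [25.4, 43.4], [0, 15, 54, 56]), (1037, [139.4, 202.8], [116, 184, 47, 41]), (774, [320.2, 220.1], [305, 205, 32, 32]), (268, [9.1, 341.9], [0, 329, 24, 29])]
blue [(1206, [353.8, 67.8], [336, 47, 37, 43]), (643, [160.0, 322.4], [139, 308, 40, 29])]
green [(787, [616.1, 146.8], [590, 121, 50, 51]), (563, [400.1, 270.9], [383, 257, 33, 30])]
dpos [ 5.000e-04  1.000e-04 -1.506e-01] drot [-0.0005 -0.0001 -0.0007] deg 0.2
```

View pics/w1.png

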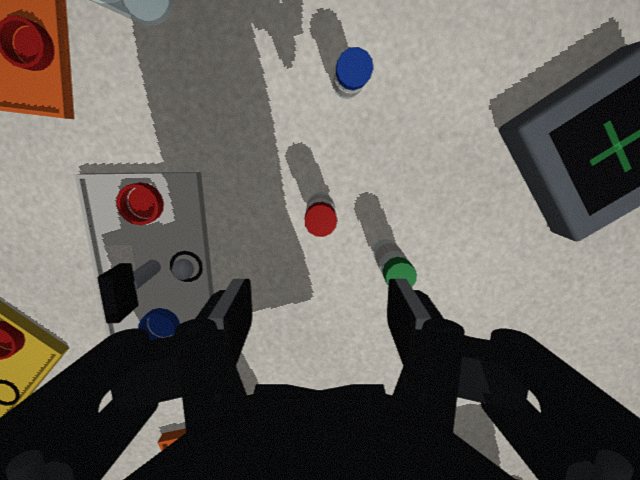

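The wrist view shows the red cap at (320,220) with predictions within about 3 mm, the tray with the ball in its pocket at (185,267), and the green vial clear of the right finger's path. Descending.

Emit:
play_rows([
  {"delta_pos": [0.001,-0.001,-0.03],"delta_rot": [0,0,0],"claw": 60},
  {"delta_pos": [0.0015,-0.001,-0.06],"delta_rot": [0,0,0],"claw": 60},
  {"delta_pos": [0.0015,-0.001,-0.09],"delta_rot": [0,0,0],"claw": 60},
  {"delta_pos": [0.0015,-0.001,-0.12],"delta_rot": [0,0,0],"claw": 60},
  {"delta_pos": [0.0015,-0.001,-0.14],"delta_rot": [0,0,0],"claw": 60},
  {"delta_pos": [0.0015,-0.001,-0.15],"delta_rot": [0,0,0],"claw": 60},
  {"delta_pos": [0.0015,-0.001,-0.15],"delta_rot": [0,0,0],"claw": 60},
  {"delta_pos": [0.0015,-0.001,-0.15],"delta_rot": [0,0,0],"claw": 20},
  {"delta_pos": [0.0015,-0.001,-0.15],"delta_rot": [0,0,0],"claw": 20},
  {"delta_pos": [0.0015,-0.001,-0.15],"delta_rot": [0,0,0],"claw": 20},
  {"delta_pos": [0.0015,-0.001,-0.15],"delta_rot": [0,0,0],"claw": 20},
  {"delta_pos": [0.0015,-0.001,-0.15],"delta_rot": [0,0,0],"claw": 20},
  {"delta_pos": [0.0015,-0.001,-0.15],"delta_rot": [0,0,0],"claw": 20},
  {"delta_pos": [0.0015,-0.001,-0.13],"delta_rot": [0,0,0],"claw": 20},
  {"delta_pos": [0.0015,-0.001,-0.1],"delta_rot": [0,0,0],"claw": 20},
  {"delta_pos": [0.0015,-0.001,-0.07],"delta_rot": [0,0,0],"claw": 20},
  {"delta_pos": [0.0015,-0.001,-0.05],"delta_rot": [0,0,0],"claw": 20},
  {"delta_pos": [0.0015,-0.001,-0.05],"delta_rot": [0,0,0],"claw": 20},
], newtons=30)

```text
time: 3.32
eef_pos: [0.535, 0.0328, 0.1624]
tcp_rot: [0.7, -0.12, -0.693, -0.122]
contact_force: [0.6, 0.5, -0.3]
opening: 0.309
```

Run:
```python
from h import *
s=ctrl.get_state();print(s["time"],s["eef_pos"].round(4),s["opening"],s["opening"]*85.4,s["contact_force"])
im,c=snap("wrist","w2")
g=s["eef_pos"]
for z in (.025,.0085): print(proj(c,[*g[:2],g[2]-.006+z]))
for k,lo,hi in (("red",(0,130,60),(6,255,255)),("blue",(100,130,50),(130,255,255)),("green",(45,100,40),(85,255,255))): print(k,blobs(im,lo,hi,150))
wr=onz(c,*[b for b in blobs(im,(0,130,60),(6,255,255),300)][0][1],.02);print(wr)
goal([.5953,.2038,.12]); goal([.5953,.2038,.058])
```

```text
3.3167 [0.535  0.0328 0.1624] 0.3090030989259638 26.38886464827731 [ 0.56251941  0.46138945 -0.28050241]
[320.67353174 309.32521994]
[320.63054642 292.58090253]
red [(361, [5.9, 50.6], [0, 32, 16, 38]), (1279, [114.2, 218.6], [88, 197, 55, 48]), (2606, [319.7, 305.6], [288, 267, 63, 70])]
blue [(1730, [359.2, 64.1], [338, 39, 44, 52]), (292, [131.9, 344.5], [116, 336, 35, 24])]
green [(1138, [411.9, 303.1], [392, 283, 40, 41])]
[0.74545264 0.21570964 0.02      ]
dpos [ 0.0618  0.1708 -0.0335] drot [-0.0003  0.0019 -0.0008] deg 0.4
dpos [ 0.0618  0.1708 -0.0955] drot [-0.0003  0.0019 -0.0008] deg 0.4
```

View pics/w2.png

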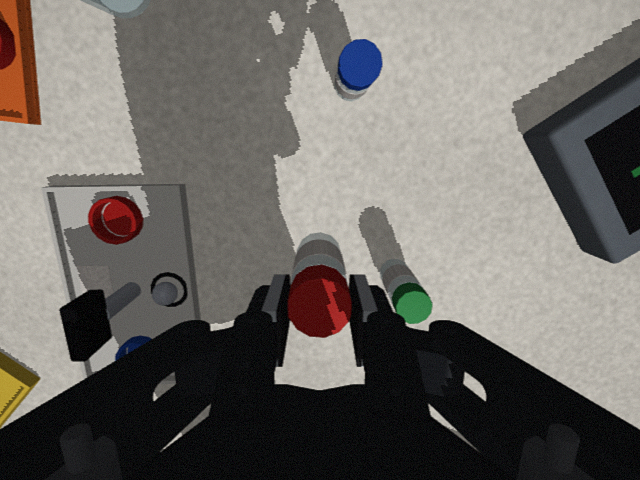

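Red vial is held upright between the pads (cap centre at (320,305), about 1.5 mm forward of the axis). Moving above the red well.

Emit:
play_rows([
  {"delta_pos": [0.005,0.015,0],"delta_rot": [0,0.002,-0.001],"claw": 20},
  {"delta_pos": [0.012,0.035,0],"delta_rot": [0,0.002,-0.001],"claw": 20},
  {"delta_pos": [0.022,0.062,0],"delta_rot": [0,0.002,-0.001],"claw": 20},
  {"delta_pos": [0.033,0.092,-0.005],"delta_rot": [0,0.002,-0.001],"claw": 20},
  {"delta_pos": [0.043,0.122,-0.01],"delta_rot": [0,0.002,-0.001],"claw": 20},
  {"delta_pos": [0.052,0.148,-0.02],"delta_rot": [0,0.002,-0.001],"claw": 20},
  {"delta_pos": [0.058,0.165,-0.03],"delta_rot": [0,0.002,-0.001],"claw": 20},
  {"delta_pos": [0.06,0.1715,-0.0335],"delta_rot": [0,0.002,-0.001],"claw": 20},
  {"delta_pos": [0.06,0.1715,-0.0335],"delta_rot": [0,0.002,-0.001],"claw": 20},
  {"delta_pos": [0.06,0.1715,-0.0335],"delta_rot": [0,0.002,-0.001],"claw": 20},
  {"delta_pos": [0.06,0.1715,-0.0335],"delta_rot": [0,0.002,-0.001],"claw": 20},
])

```text
time: 4.28
eef_pos: [0.5932, 0.2034, 0.1259]
tcp_rot: [-0.696, 0.123, 0.697, 0.123]
contact_force: [-0.3, -0.0, -0.0]
opening: 0.31
```

Run:
```python
from h import *
s=ctrl.get_state();print(s["time"],s["eef_pos"].round(4),s["contact_force"])
im,c=snap("wrist","w3")
for p in ((.5953,.2038,.02),(.4636,.2514,.02),(.5283,.2276,.088)): print("pred",proj(c,p))
for k,lo,hi in (("red",(0,130,60),(6,255,255)),("blue",(100,130,50),(130,255,255))): print(k,blobs(im,lo,hi,150))
goal([.5953,.2038,.058])
```

```text
4.2833 [0.5932 0.2034 0.1259] [-0.28673578 -0.00168124 -0.01894734]
pred [318.551186   229.62523993]
pred [318.94784043 384.34370119]
pred [319.34085621 366.11898877]
red [(1790, [192.4, 20.8], [157, 0, 65, 48]), (1282, [317.1, 219.3], [291, 198, 54, 47]), (2661, [319.1, 304.4], [288, 265, 63, 72])]
blue [(382, [7.3, 10.8], [0, 0, 18, 27]), (270, [304.1, 373.4], [298, 357, 13, 31]), (344, [335.5, 372.5], [329, 356, 16, 32])]
dpos [ 0.0018  0.0005 -0.0624] drot [-0.0002 -0.      0.0006] deg 0.1
```

View pics/w3.png

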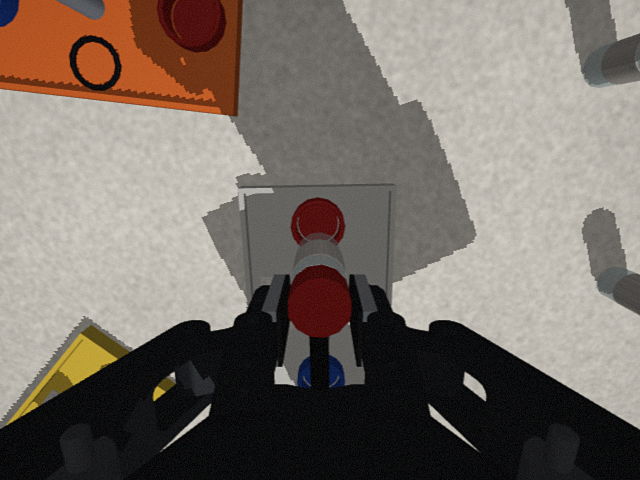

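Ring centre at about (318,224). It and the cap show the same ~4 px upward bias relative to prediction, so vial and well agree to about 1 mm. Inserting.

Emit:
play_rows([
  {"delta_pos": [0.002,0.0005,-0.01],"delta_rot": [0,0,0],"claw": 20},
  {"delta_pos": [0.002,0.0005,-0.025],"delta_rot": [0,0,0],"claw": 20},
  {"delta_pos": [0.002,0.0005,-0.035],"delta_rot": [0,0,0],"claw": 20},
  {"delta_pos": [0.002,0.0005,-0.043],"delta_rot": [0,0,0],"claw": 20},
  {"delta_pos": [0.002,0.0005,-0.05],"delta_rot": [0,0,0],"claw": 20},
  {"delta_pos": [0.002,0.0005,-0.056],"delta_rot": [0,0,0],"claw": 20},
  {"delta_pos": [0.002,0.0005,-0.06],"delta_rot": [0,0,0],"claw": 20},
  {"delta_pos": [0.002,0.0005,-0.062],"delta_rot": [0,0,0],"claw": 20},
  {"delta_pos": [0.002,0.0005,-0.0625],"delta_rot": [0,0,0],"claw": 20},
  {"delta_pos": [0.002,0.0005,-0.0625],"delta_rot": [0,0,0],"claw": 20},
  {"delta_pos": [0.002,0.0005,-0.0625],"delta_rot": [0,0,0],"claw": 20},
])

```text
time: 5.25
eef_pos: [0.596, 0.2038, 0.0649]
tcp_rot: [0.697, -0.122, -0.696, -0.123]
contact_force: [-2.2, -0.7, 3.7]
opening: 0.309
```

Emit:
play_rows([
  {"delta_pos": [0,0,0],"delta_rot": [0,0,0],"claw": 50},
  {"delta_pos": [0,0,0],"delta_rot": [0,0,0],"claw": 50},
  {"delta_pos": [0,0,0],"delta_rot": [0,0,0],"claw": 50},
  {"delta_pos": [0,0,0],"delta_rot": [0,0,0],"claw": 50},
  {"delta_pos": [0,0,0.03],"delta_rot": [0,0,0],"claw": 50},
  {"delta_pos": [0,0,0.065],"delta_rot": [0,0,0],"claw": 50},
  {"delta_pos": [0,0,0.1],"delta_rot": [0,0,0],"claw": 50},
  {"delta_pos": [0.003,-0.02,0.11],"delta_rot": [0,0,0],"claw": 55},
  {"delta_pos": [0.009,-0.055,0.115],"delta_rot": [0,0,0],"claw": 60},
  {"delta_pos": [0.015,-0.095,0.115],"delta_rot": [0,0,0],"claw": 60},
  {"delta_pos": [0.021,-0.135,0.115],"delta_rot": [0,0,0],"claw": 60},
  {"delta_pos": [0.027,-0.175,0.115],"delta_rot": [0,0,0],"claw": 60},
  {"delta_pos": [0.034,-0.21,0.115],"delta_rot": [0,0,0],"claw": 60},
  {"delta_pos": [0.037,-0.233,0.115],"delta_rot": [0,0,0],"claw": 60},
  {"delta_pos": [0.037,-0.233,0.115],"delta_rot": [0,0,0],"claw": 60},
  {"delta_pos": [0.037,-0.233,0.115],"delta_rot": [0,0,0],"claw": 60},
  {"delta_pos": [0.037,-0.233,0.115],"delta_rot": [0,0,0],"claw": 60},
])

```text
time: 6.67
eef_pos: [0.6327, -0.0285, 0.1795]
tcp_rot: [-0.696, 0.122, 0.696, 0.123]
contact_force: [-1.0, 1.0, -0.2]
opening: 0.702
```

Run:
```python
from h import *
s=ctrl.get_state();print(s["time"],s["eef_pos"].round(4),s["opening"],s["contact_force"])
im,c=snap("wrist","w4")
for n,p in (("b",(.633,-.0295,.075)),("wr",(.5953,.2038,.081)),("wb",(.4636,.2514,.02))): print("pred",n,proj(c,p))
for k,lo,hi in (("red",(0,130,60),(6,255,255)),("blue",(100,130,50),(130,255,255))): print(k,blobs(im,lo,hi,150))
goal([.633,-.0295,.05])
cv2.imwrite("pics/w4s.png",np.hstack([im[:, :400],cv2.resize(ctrl.read_camera("scene")[200:360,260:440],(400,356)).__getitem__(slice(0,480)) if 0 else cv2.resize(ctrl.read_camera("scene")[200:360,280:413],(400,480))]))
```

```text
6.6667 [ 0.6327 -0.0285  0.1795] 0.7017980888912078 [-0.95558861  0.98670736 -0.16282918]
pred b [321.15190055 231.7685097 ]
pred wr [ 74.4003724  366.62970818]
pred wb [136.35225191 439.63712483]
red [(686, [11.5, 185.3], [0, 161, 31, 45]), (173, [65.2, 360.8], [56, 353, 24, 19])]
blue [(972, [319.9, 228.0], [303, 210, 35, 36]), (302, [144.0, 439.3], [125, 426, 31, 28])]
dpos [ 0.0003 -0.0015 -0.1236] drot [-0.0003  0.0001  0.0002] deg 0.1
```

View pics/w4s.png

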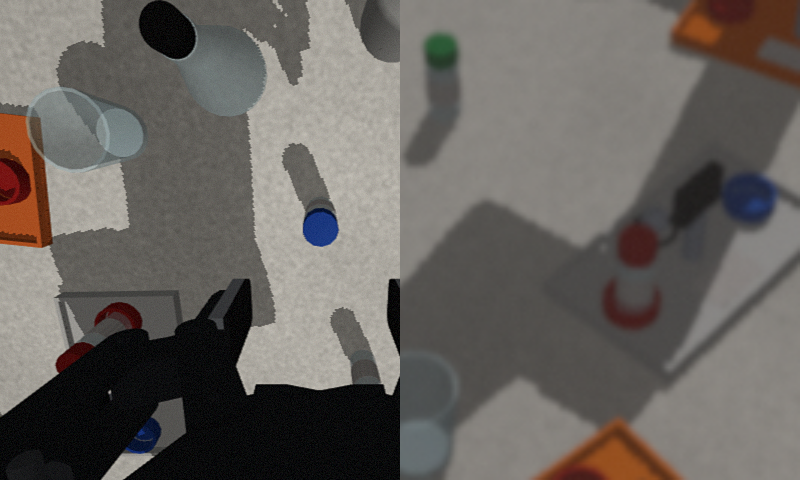

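The red vial stands upright in the red well, and the blue cap at (320,228) matches prediction once the ~4 px bias is removed. Grasping blue.

Emit:
play_rows([
  {"delta_pos": [0.0005,-0.0013,-0.03],"delta_rot": [0,0,0],"claw": 60},
  {"delta_pos": [0.0005,-0.0013,-0.06],"delta_rot": [0,0,0],"claw": 60},
  {"delta_pos": [0.0005,-0.0013,-0.09],"delta_rot": [0,0,0],"claw": 60},
  {"delta_pos": [0.0005,-0.0013,-0.113],"delta_rot": [0,0,0],"claw": 60},
  {"delta_pos": [0.0005,-0.0013,-0.123],"delta_rot": [0,0,0],"claw": 60},
  {"delta_pos": [0.0005,-0.0013,-0.123],"delta_rot": [0,0,0],"claw": 60},
  {"delta_pos": [0.0005,-0.0013,-0.123],"delta_rot": [0,0,0],"claw": 60},
  {"delta_pos": [0.0005,-0.0013,-0.123],"delta_rot": [0,0,0],"claw": 20},
  {"delta_pos": [0.0005,-0.0013,-0.123],"delta_rot": [0,0,0],"claw": 20},
  {"delta_pos": [0.0005,-0.0013,-0.123],"delta_rot": [0,0,0],"claw": 20},
  {"delta_pos": [0.0005,-0.0013,-0.123],"delta_rot": [0,0,0],"claw": 20},
  {"delta_pos": [0.0005,-0.0013,-0.123],"delta_rot": [0,0,0],"claw": 20},
  {"delta_pos": [0.0005,-0.0013,-0.123],"delta_rot": [0,0,0],"claw": 20},
], newtons=30)

```text
time: 7.85
eef_pos: [0.6349, -0.0293, 0.0591]
tcp_rot: [0.698, -0.122, -0.695, -0.123]
contact_force: [-0.2, -0.4, 5.8]
opening: 0.314
```

Run:
```python
from h import *
s=ctrl.get_state();print(s["time"],s["eef_pos"].round(4),s["opening"],s["contact_force"])
goal([.4636,.2514,.17]); goal([.4636,.2514,.058])
```

```text
7.85 [ 0.6349 -0.0293  0.0591] 0.3143146260847201 [-0.22973301 -0.42895259  5.77354035]
dpos [-0.1713  0.2807  0.1169] drot [-0.0001  0.0014  0.0001] deg 0.3
dpos [-0.1713  0.2807  0.0049] drot [-0.0001  0.0014  0.0001] deg 0.3
```

Emit:
play_rows([
  {"delta_pos": [0,0,0.025],"delta_rot": [0,0,0],"claw": 20},
  {"delta_pos": [0,0,0.06],"delta_rot": [0,0,0],"claw": 20},
  {"delta_pos": [0,0,0.09],"delta_rot": [0,0,0],"claw": 20},
  {"delta_pos": [-0.01,0.017,0.11],"delta_rot": [0,0.001,0],"claw": 20},
  {"delta_pos": [-0.026,0.043,0.12],"delta_rot": [0,0.001,0],"claw": 20},
  {"delta_pos": [-0.044,0.073,0.12],"delta_rot": [0,0.001,0],"claw": 20},
  {"delta_pos": [-0.062,0.103,0.12],"delta_rot": [0,0.001,0],"claw": 20},
  {"delta_pos": [-0.08,0.133,0.12],"delta_rot": [0,0.001,0],"claw": 20},
  {"delta_pos": [-0.098,0.163,0.12],"delta_rot": [0,0.001,0],"claw": 20},
  {"delta_pos": [-0.116,0.193,0.12],"delta_rot": [0,0.001,0],"claw": 20},
  {"delta_pos": [-0.134,0.221,0.12],"delta_rot": [0,0.001,0],"claw": 20},
  {"delta_pos": [-0.15,0.246,0.12],"delta_rot": [0,0.001,0],"claw": 20},
  {"delta_pos": [-0.163,0.267,0.12],"delta_rot": [0,0.001,0],"claw": 20},
  {"delta_pos": [-0.17,0.278,0.12],"delta_rot": [0,0.001,0],"claw": 20},
  {"delta_pos": [-0.1715,0.281,0.11],"delta_rot": [0,0.001,0],"claw": 20},
  {"delta_pos": [-0.1715,0.281,0.09],"delta_rot": [0,0.001,0],"claw": 20},
  {"delta_pos": [-0.1715,0.281,0.07],"delta_rot": [0,0.001,0],"claw": 20},
  {"delta_pos": [-0.1715,0.281,0.067],"delta_rot": [0,0.001,0],"claw": 20},
  {"delta_pos": [-0.1715,0.281,0.067],"delta_rot": [0,0.001,0],"claw": 20},
  {"delta_pos": [-0.1715,0.281,0.067],"delta_rot": [0,0.001,0],"claw": 20},
])

```text
time: 9.52
eef_pos: [0.464, 0.251, 0.1261]
tcp_rot: [0.697, -0.122, -0.696, -0.123]
contact_force: [0.1, 0.2, 0.2]
opening: 0.31
```

Run:
```python
from h import *
s=ctrl.get_state();print(s["time"],s["eef_pos"].round(4),s["opening"],s["contact_force"])
im,c=snap("wrist","w5")
g=s["eef_pos"]; print("axis top",proj(c,[*g[:2],g[2]+.016]))
for n,p in (("wb",(.4636,.2514,.02)),("cap red",(.596,.2038,.081)),("ball",(.5173,.1937,.017))): print("pred",n,proj(c,p))
for k,lo,hi in (("red",(0,130,60),(6,255,255)),("blue",(100,130,50),(130,255,255))): print(k,blobs(im,lo,hi,150))
goal([.4636,.2514,.06])
```

```text
9.5167 [0.464  0.251  0.1261] 0.31047042358276905 [0.08702377 0.19044705 0.19851287]
axis top [320.79434064 306.27980554]
pred wb [319.72989276 232.85100038]
pred cap red [319.0607623  -13.39798535]
pred ball [369.33035965 138.12533722]
red [(1226, [318.4, 22.2], [287, 0, 63, 59]), (1702, [94.2, 248.1], [64, 223, 61, 53])]
blue [(1427, [321.9, 220.3], [295, 201, 54, 45]), (3671, [319.1, 298.4], [287, 262, 65, 73]), (1215, [17.1, 363.2], [0, 340, 38, 47])]
dpos [-0.0009  0.0001 -0.0609] drot [-0.0002  0.0009  0.0004] deg 0.2
```

View pics/w5.png

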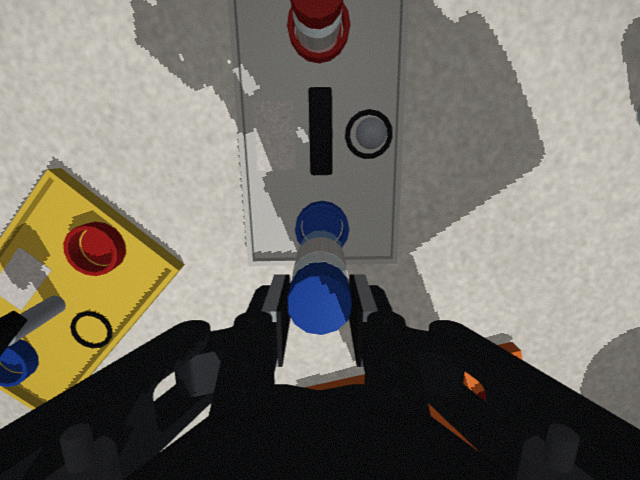

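Blue vial is held upright. The blue ring centre at (322,227) is ~2 mm to the image right of the prediction, so I shift by that much and insert. The ball sits in its pocket at (371,132).

Emit:
play_rows([
  {"delta_pos": [-0.0016,-0.002,-0.01],"delta_rot": [0,0,0],"claw": 20},
  {"delta_pos": [-0.0016,-0.002,-0.025],"delta_rot": [0,0,0],"claw": 20},
  {"delta_pos": [-0.0016,-0.002,-0.035],"delta_rot": [0,0,0],"claw": 20},
  {"delta_pos": [-0.0016,-0.002,-0.043],"delta_rot": [0,0,0],"claw": 20},
  {"delta_pos": [-0.0016,-0.002,-0.05],"delta_rot": [0,0,0],"claw": 20},
  {"delta_pos": [-0.0016,-0.002,-0.055],"delta_rot": [0,0,0],"claw": 20},
  {"delta_pos": [-0.0016,-0.002,-0.058],"delta_rot": [0,0,0],"claw": 20},
  {"delta_pos": [-0.0016,-0.002,-0.06],"delta_rot": [0,0,0],"claw": 20},
  {"delta_pos": [-0.0016,-0.002,-0.0605],"delta_rot": [0,0,0],"claw": 20},
  {"delta_pos": [-0.0016,-0.002,-0.0605],"delta_rot": [0,0,0],"claw": 20},
  {"delta_pos": [-0.0016,-0.002,-0.0605],"delta_rot": [0,0,0],"claw": 20},
])

```text
time: 10.48
eef_pos: [0.4633, 0.2494, 0.0669]
tcp_rot: [0.698, -0.122, -0.695, -0.123]
contact_force: [-0.4, 0.6, -1.9]
opening: 0.312
```

Emit:
play_rows([
  {"delta_pos": [0,0,0],"delta_rot": [0,0,0],"claw": 50},
  {"delta_pos": [0,0,0],"delta_rot": [0,0,0],"claw": 50},
  {"delta_pos": [0,0,0],"delta_rot": [0,0,0],"claw": 50},
  {"delta_pos": [0,0,0],"delta_rot": [0,0,0],"claw": 50},
  {"delta_pos": [0,0,0.03],"delta_rot": [0,0,0],"claw": 50},
  {"delta_pos": [0,0,0.065],"delta_rot": [0,0,0],"claw": 50},
  {"delta_pos": [0,0,0.1],"delta_rot": [0,0,0],"claw": 50},
  {"delta_pos": [0,0,0.123],"delta_rot": [0,0,0],"claw": 55},
  {"delta_pos": [0.02,-0.007,0.123],"delta_rot": [0,0,0],"claw": 60},
  {"delta_pos": [0.045,-0.015,0.123],"delta_rot": [0,0,0],"claw": 60},
  {"delta_pos": [0.066,-0.022,0.123],"delta_rot": [0,0,0],"claw": 60},
  {"delta_pos": [0.066,-0.022,0.123],"delta_rot": [0,0,0],"claw": 60},
  {"delta_pos": [0.066,-0.022,0.123],"delta_rot": [0,0,0],"claw": 60},
])

```text
time: 11.57
eef_pos: [0.5297, 0.227, 0.1897]
tcp_rot: [0.697, -0.122, -0.695, -0.123]
contact_force: [-0.0, 0.2, -0.4]
opening: 0.702
```

Run:
```python
from h import *
s=ctrl.get_state();print(s["time"],s["eef_pos"].round(4),s["opening"],s["contact_force"])
im,c=snap("wrist","w6")
for n,p in (("handle",(.529,.2275,.088)),("cap red",(.596,.2038,.081)),("cap blue",(.463,.2495,.081)),("ball",(.5173,.1937,.017))): print("pred",n,proj(c,p))
for k,lo,hi in (("red",(0,130,60),(6,255,255)),("blue",(100,130,50),(130,255,255))): print(k,blobs(im,lo,hi,150))
m=cv2.inRange(im,(0,0,0),(25,25,25)); m[290:]=0
n,l,st,cc=cv2.connectedComponentsWithStats(m)
for i in range(1,n):
    if st[i][4]>400: print(st[i],cc[i].round(1),cv2.minAreaRect(cv2.findNonZero((l==i).astype(np.uint8))))
goal([.529,.2275,.071])
```

```text
11.5667 [0.5297 0.227  0.1897] 0.7022805318873425 [-0.00190422  0.15106827 -0.42340969]
pred handle [319.91681672 234.86929107]
pred cap red [318.99905013 137.43485744]
pred cap blue [322.21012001 313.41423262]
pred ball [357.16927601 214.79861138]
red [(1305, [317.8, 136.7], [296, 112, 46, 49]), (725, [146.1, 294.3], [124, 279, 45, 37]), (324, [465.2, 420.6], [454, 410, 26, 30])]
blue [(422, [320.6, 272.0], [301, 260, 41, 34]), (892, [322.5, 309.6], [307, 290, 32, 38])]
[312 197  16  62 804] [319.6 224.5] ((319.5, 227.5), (61.0, 15.0), 90.0)
dpos [ 0.0002  0.0002 -0.1124] drot [-0.0003  0.0008  0.0005] deg 0.2
```

View pics/w6.png

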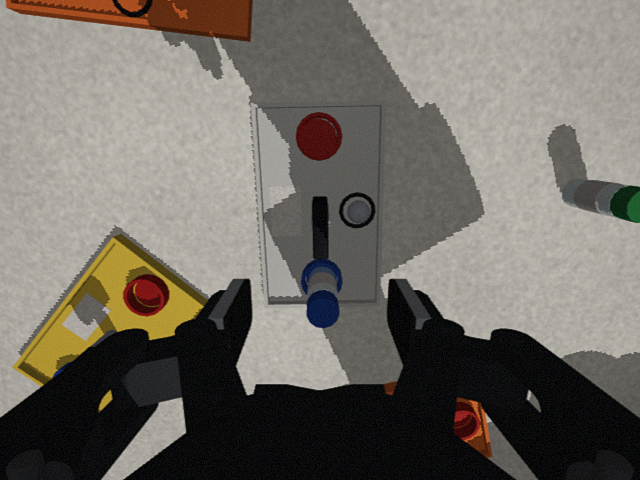

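The handle paddle at (320,227) is aligned with the jaws, both vials stand in their wells and the ball is in the pocket at (357,211). Grasping the handle.

Emit:
play_rows([
  {"delta_pos": [0.0015,0,-0.02],"delta_rot": [0,0,0],"claw": 50},
  {"delta_pos": [0.0015,0,-0.045],"delta_rot": [0,0,0],"claw": 40},
  {"delta_pos": [0.0015,0,-0.07],"delta_rot": [0,0,0],"claw": 36},
  {"delta_pos": [0.0015,0,-0.09],"delta_rot": [0,0,0],"claw": 36},
  {"delta_pos": [0.0015,0,-0.105],"delta_rot": [0,0,0],"claw": 36},
  {"delta_pos": [0.0015,0,-0.112],"delta_rot": [0,0,0],"claw": 36},
  {"delta_pos": [0.0015,0,-0.112],"delta_rot": [0,0,0],"claw": 36},
  {"delta_pos": [0.0015,0,-0.112],"delta_rot": [0,0,0],"claw": 28},
  {"delta_pos": [0.0015,0,-0.112],"delta_rot": [0,0,0],"claw": 22},
  {"delta_pos": [0.0015,0,-0.112],"delta_rot": [0,0,0],"claw": 17},
  {"delta_pos": [0.0015,0,-0.112],"delta_rot": [0,0,0],"claw": 13},
  {"delta_pos": [0.0015,0,-0.112],"delta_rot": [0,0,0],"claw": 5},
  {"delta_pos": [0.0015,0,-0.112],"delta_rot": [0,0,0],"claw": 5},
  {"delta_pos": [0.0015,0,-0.112],"delta_rot": [0,0,0],"claw": 5},
  {"delta_pos": [0.0015,0,-0.112],"delta_rot": [0,0,0],"claw": 5},
  {"delta_pos": [0.0015,0,-0.112],"delta_rot": [0,0,0],"claw": 5},
], newtons=80)

```text
time: 12.95
eef_pos: [0.5311, 0.2272, 0.0791]
tcp_rot: [0.698, -0.122, -0.695, -0.123]
contact_force: [-2.3, -2.2, 5.9]
opening: 0.103
```

Emit:
play_rows([
  {"delta_pos": [0,0,0.001],"delta_rot": [0,0,0],"claw": 5},
  {"delta_pos": [0,0,0.003],"delta_rot": [0,0,0],"claw": 5},
  {"delta_pos": [0,0,0.006],"delta_rot": [0,0,0],"claw": 5},
  {"delta_pos": [0,0,0.01],"delta_rot": [0,0,0],"claw": 5},
  {"delta_pos": [0,0,0.016],"delta_rot": [0,0,0],"claw": 5},
  {"delta_pos": [0,0,0.024],"delta_rot": [0,0,0],"claw": 5},
  {"delta_pos": [0,0,0.033],"delta_rot": [0,0,0],"claw": 5},
  {"delta_pos": [0,0,0.043],"delta_rot": [0,0,0],"claw": 5},
  {"delta_pos": [0,0,0.054],"delta_rot": [0,0,0],"claw": 5},
  {"delta_pos": [0,0,0.065],"delta_rot": [0,0,0],"claw": 5},
  {"delta_pos": [0,0,0.076],"delta_rot": [0,0,0],"claw": 5},
  {"delta_pos": [0,0,0.087],"delta_rot": [0,0,0],"claw": 5},
  {"delta_pos": [0,0,0.097],"delta_rot": [0,0,0],"claw": 5},
  {"delta_pos": [0,0,0.106],"delta_rot": [0,0,0],"claw": 5},
  {"delta_pos": [0,0,0.114],"delta_rot": [0,0,0],"claw": 5},
  {"delta_pos": [0,0,0.12],"delta_rot": [0,0,0],"claw": 5},
  {"delta_pos": [0,0,0.125],"delta_rot": [0,0,0],"claw": 5},
  {"delta_pos": [0,0,0.128],"delta_rot": [0,0,0],"claw": 5},
  {"delta_pos": [0,0,0.13],"delta_rot": [0,0,0],"claw": 5},
  {"delta_pos": [0,0,0.13],"delta_rot": [0,0,0],"claw": 5},
])

```text
time: 14.62
eef_pos: [0.5312, 0.2273, 0.2093]
tcp_rot: [0.698, -0.122, -0.695, -0.123]
contact_force: [0.2, -0.3, -3.6]
opening: 0.106
```

Run:
```python
from h import *
s=ctrl.get_state();print(s["time"],s["eef_pos"].round(4),s["opening"],s["contact_force"],s["wrist_torque"],s["qpos"].round(2))
im,c=snap("scene","s7"); im2,_=snap("side","d7")
cv2.imwrite("pics/c7.png",np.hstack([cv2.resize(im[150:390,240:480],(400,400)),cv2.resize(im2[130:370,180:420],(400,400))]))
goal([.4984,-.2293,.191])
```

```text
14.6167 [0.5312 0.2273 0.2093] 0.10602509329750257 [ 0.1648338  -0.32216826 -3.58307221] [-0.0421147  -0.03851186 -0.02302837] [ 0.23  0.09  1.84 -0.    1.21  2.15]
dpos [-0.0325 -0.4565 -0.0117] drot [-0.0001  0.001   0.0003] deg 0.2
```

View pics/c7.png

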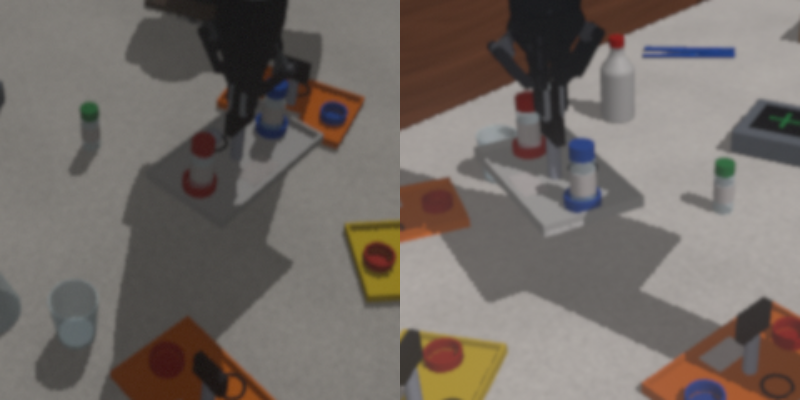

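Tray is up and level with both vials upright (the ball is partly hidden). Carrying in two smooth stages.

Emit:
play_rows([
  {"delta_pos": [0,-0.002,0],"delta_rot": [0,0,0],"claw": 5},
  {"delta_pos": [0,-0.006,0],"delta_rot": [0,0,0],"claw": 5},
  {"delta_pos": [-0.001,-0.012,0],"delta_rot": [0,0,0],"claw": 5},
  {"delta_pos": [-0.001,-0.02,0],"delta_rot": [0,0,0],"claw": 5},
  {"delta_pos": [-0.002,-0.03,0],"delta_rot": [0,0,0],"claw": 5},
  {"delta_pos": [-0.003,-0.042,0],"delta_rot": [0,0,0],"claw": 5},
  {"delta_pos": [-0.004,-0.056,0],"delta_rot": [0,0,0],"claw": 5},
  {"delta_pos": [-0.005,-0.071,0],"delta_rot": [0,0,0],"claw": 5},
  {"delta_pos": [-0.006,-0.087,0],"delta_rot": [0,0,0],"claw": 5},
  {"delta_pos": [-0.007,-0.104,0],"delta_rot": [0,0,0],"claw": 5},
  {"delta_pos": [-0.008,-0.121,0],"delta_rot": [0,0,0],"claw": 5},
  {"delta_pos": [-0.01,-0.138,0],"delta_rot": [0,0,0],"claw": 5},
  {"delta_pos": [-0.011,-0.155,0],"delta_rot": [0,0,0],"claw": 5},
  {"delta_pos": [-0.012,-0.172,0],"delta_rot": [0,0,0],"claw": 5},
  {"delta_pos": [-0.013,-0.188,0],"delta_rot": [0,0,0],"claw": 5},
  {"delta_pos": [-0.014,-0.202,0],"delta_rot": [0,0,0],"claw": 5},
  {"delta_pos": [-0.015,-0.214,0],"delta_rot": [0,0,0],"claw": 5},
  {"delta_pos": [-0.016,-0.223,0],"delta_rot": [0,0,0],"claw": 5},
  {"delta_pos": [-0.016,-0.228,0],"delta_rot": [0,0,0],"claw": 5},
  {"delta_pos": [-0.016,-0.23,0],"delta_rot": [0,0,0],"claw": 5},
])

```text
time: 16.38
eef_pos: [0.5148, -0.0037, 0.2087]
tcp_rot: [0.697, -0.122, -0.695, -0.123]
contact_force: [0.6, 1.5, -3.2]
opening: 0.106
```

Emit:
play_rows([
  {"delta_pos": [0,-0.002,0],"delta_rot": [0,0,0],"claw": 5},
  {"delta_pos": [0,-0.006,0],"delta_rot": [0,0,0],"claw": 5},
  {"delta_pos": [-0.001,-0.012,0],"delta_rot": [0,0,0],"claw": 5},
  {"delta_pos": [-0.001,-0.02,0],"delta_rot": [0,0,0],"claw": 5},
  {"delta_pos": [-0.002,-0.03,0],"delta_rot": [0,0,0],"claw": 5},
  {"delta_pos": [-0.003,-0.042,0],"delta_rot": [0,0,0],"claw": 5},
  {"delta_pos": [-0.004,-0.056,0],"delta_rot": [0,0,0],"claw": 5},
  {"delta_pos": [-0.005,-0.071,0],"delta_rot": [0,0,0],"claw": 5},
  {"delta_pos": [-0.006,-0.087,0],"delta_rot": [0,0,0],"claw": 5},
  {"delta_pos": [-0.007,-0.104,0],"delta_rot": [0,0,0],"claw": 5},
  {"delta_pos": [-0.008,-0.121,0],"delta_rot": [0,0,0],"claw": 5},
  {"delta_pos": [-0.01,-0.138,0],"delta_rot": [0,0,0],"claw": 5},
  {"delta_pos": [-0.011,-0.155,0],"delta_rot": [0,0,0],"claw": 5},
  {"delta_pos": [-0.012,-0.17,0],"delta_rot": [0,0,0],"claw": 5},
  {"delta_pos": [-0.013,-0.185,0],"delta_rot": [0,0,0],"claw": 5},
  {"delta_pos": [-0.014,-0.198,0],"delta_rot": [0,0,0],"claw": 5},
  {"delta_pos": [-0.015,-0.21,0],"delta_rot": [0,0,0],"claw": 5},
  {"delta_pos": [-0.016,-0.219,0],"delta_rot": [0,0,0],"claw": 5},
  {"delta_pos": [-0.016,-0.224,0],"delta_rot": [0,0,0],"claw": 5},
  {"delta_pos": [-0.016,-0.226,0],"delta_rot": [0,0,0],"claw": 5},
])

```text
time: 18.05
eef_pos: [0.4987, -0.2305, 0.2086]
tcp_rot: [0.697, -0.123, -0.695, -0.124]
contact_force: [1.1, 0.4, -4.3]
opening: 0.099
```

Run:
```python
from h import *
s=ctrl.get_state();print(s["time"],s["eef_pos"].round(4),s["opening"],s["contact_force"],s["wrist_torque"])
print(R.from_quat(s["tcp_rot"]).as_matrix().round(4)[:,0])
im,c=snap("scene","s8"); im2,c2=snap("side","d8")
for k,lo,hi in (("red",(0,130,60),(6,255,255)),("blue",(100,130,50),(130,255,255))): print(k,[[b for b in blobs(i,lo,hi,50)] for i in (im,im2)])
cv2.imwrite("pics/c8.png",np.hstack([cv2.resize(im[130:310,110:290],(400,400)),cv2.resize(im2[90:290,320:520],(400,400))]))
```

```text
18.05 [ 0.4987 -0.2305  0.2086] 0.09914786194846938 [ 1.07181337  0.37598243 -4.34662778] [ 0.01193968 -0.08596449 -0.02429015]
[ 3.2e-03  5.0e-04 -1.0e+00]
red [[(62, [174.4, 170.2], [170, 166, 9, 10]), (167, [389.6, 200.5], [382, 194, 16, 14]), (101, [167.6, 266.7], [162, 262, 12, 11]), (190, [466.8, 304.2], [459, 297, 17, 15]), (360, [339.3, 365.5], [330, 355, 20, 22]), (726, [473.6, 450.9], [460, 433, 27, 47]), (736, [506.7, 451.4], [493, 433, 27, 47])], [(50, [398.5, 134.0], [395, 131, 8, 7]), (61, [309.0, 153.4], [305, 150, 9, 8]), (53, [396.5, 158.1], [390, 155, 14, 6]), (217, [202.0, 250.5], [193, 244, 19, 14]), (1008, [61.5, 298.4], [29, 280, 58, 38]), (340, [414.1, 330.0], [403, 320, 23, 21]), (315, [205.2, 342.7], [194, 334, 23, 19])]]
blue [[(1186, [49.8, 129.5], [27, 103, 49, 49]), (161, [113.5, 132.0], [97, 120, 34, 25]), (178, [45.6, 299.4], [38, 264, 22, 57]), (52, [60.0, 298.9], [57, 279, 7, 39]), (91, [530.7, 302.4], [523, 299, 18, 8]), (189, [390.3, 422.0], [381, 416, 20, 13])], [(91, [436.3, 151.0], [431, 147, 12, 9]), (151, [354.5, 161.0], [335, 159, 36, 5]), (61, [431.3, 176.5], [425, 173, 16, 7]), (60, [362.0, 370.8], [356, 368, 13, 7]), (213, [169.7, 407.1], [157, 401, 24, 14])]]
```

View pics/c8.png

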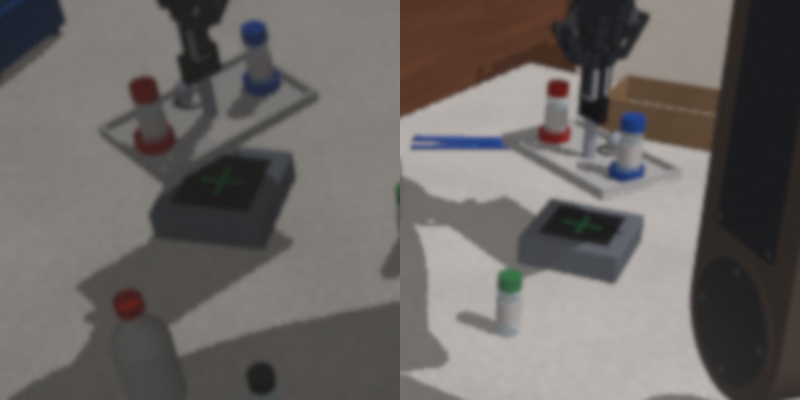

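Tray hovers level above the reader: both vials upright, ball visible beside the stem at crop (185,95). Checking the position by triangulation.

Run:
```python
from h import *
S=ctrl.calibration("scene");D=ctrl.calibration("side");s=ctrl.get_state()
def tri(p,q):
    o1,d1=ray(S,*p);o2,d2=ray(D,*q);t=np.linalg.lstsq(np.c_[d1,-d2],o2-o1,rcond=None)[0]
    x,y=o1+t[0]*d1,o2+t[1]*d2; return (x+y)/2,np.linalg.norm(x-y)
r=tri((175,170.2),(398.5,134.2));b=tri((224.3,144.6),(436.3,151));print(r,b,"mid",(r[0]+b[0])/2)
r=tri((179.3,193),(397.5,156));b=tri((227.5,166.9),(433.5,175));print("rings",r,b,"mid",(r[0]+b[0])/2)
print("reader centre",tri((211,211.5),(410.5,202.5)), "ball",tri((193.3,172.8),(423,162)))
print(s["eef_pos"],s["dq"].round(4))
```

```text
(array([ 0.56090675, -0.25059083,  0.20227489]), np.float64(0.0010046567302597123)) (array([ 0.42972895, -0.20514143,  0.20299622]), np.float64(2.1278438914048446e-05)) mid [ 0.49531785 -0.22786613  0.20263555]
rings (array([ 0.56307591, -0.25435057,  0.14091026]), np.float64(0.004104683707967643)) (array([ 0.43149847, -0.20625181,  0.1412927 ]), np.float64(0.0033955741365359953)) mid [ 0.49728719 -0.23030119  0.14110148]
reader centre (array([ 0.49838587, -0.22934369,  0.04026325]), np.float64(0.0012210372877972534)) ball (array([ 0.49149627, -0.26304118,  0.14350451]), np.float64(0.003002645930200307))
[ 0.49883214 -0.22972552  0.20862838] [ 0.0135 -0.0059  0.0069  0.0045  0.0025  0.0054]
```

Emit:
play_rows([
  {"delta_pos": [0.0003,0.0001,-0.001],"delta_rot": [0,0,0],"claw": 5},
  {"delta_pos": [0.0006,0.0002,-0.002],"delta_rot": [0,0,0],"claw": 5},
  {"delta_pos": [0.001,0.0002,-0.004],"delta_rot": [0,0,0],"claw": 5},
  {"delta_pos": [0.001,0.0002,-0.006],"delta_rot": [0,0,0],"claw": 5},
  {"delta_pos": [0.0015,0.0002,-0.008],"delta_rot": [0,0,0],"claw": 5},
  {"delta_pos": [0.0015,0.0002,-0.009],"delta_rot": [0,0,0],"claw": 5},
  {"delta_pos": [0.0015,0.0002,-0.0097],"delta_rot": [0,0,0],"claw": 5},
  {"delta_pos": [0.0015,0.0002,-0.0097],"delta_rot": [0,0,0],"claw": 5},
  {"delta_pos": [0.0015,0.0002,-0.0097],"delta_rot": [0,0,0],"claw": 5},
  {"delta_pos": [0.0015,0.0002,-0.0097],"delta_rot": [0,0,0],"claw": 5},
  {"delta_pos": [0.0015,0.0002,-0.0097],"delta_rot": [0,0,0],"claw": 5},
  {"delta_pos": [0.0015,0.0002,-0.0097],"delta_rot": [0,0,0],"claw": 5},
  {"delta_pos": [0.0015,0.0002,-0.0097],"delta_rot": [0,0,0],"claw": 5},
  {"delta_pos": [0.0015,0.0002,-0.0097],"delta_rot": [0,0,0],"claw": 5},
  {"delta_pos": [0.0015,0.0002,-0.0097],"delta_rot": [0,0,0],"claw": 5},
  {"delta_pos": [0.0015,0.0002,-0.0097],"delta_rot": [0,0,0],"claw": 5},
])

```text
time: 19.48
eef_pos: [0.5003, -0.2295, 0.1989]
tcp_rot: [0.697, -0.122, -0.695, -0.123]
contact_force: [-0.6, -0.3, -3.6]
opening: 0.105
```

Run:
```python
from h import *
s=ctrl.get_state();print(s["time"],s["eef_pos"].round(4),s["opening"],s["contact_force"],s["dq"].round(4))
im,c=snap("scene","s9"); im2,c2=snap("side","d9")
cv2.imwrite("pics/c9.png",np.hstack([cv2.resize(im[130:310,110:290],(400,400)),cv2.resize(im2[90:290,320:520],(400,400))]))
```

```text
19.4833 [ 0.5003 -0.2295  0.1989] 0.1050781535938996 [-0.55243291 -0.29192353 -3.59172874] [ 0.0009 -0.0022  0.0011 -0.0002  0.0007  0.0009]
```

View pics/c9.png

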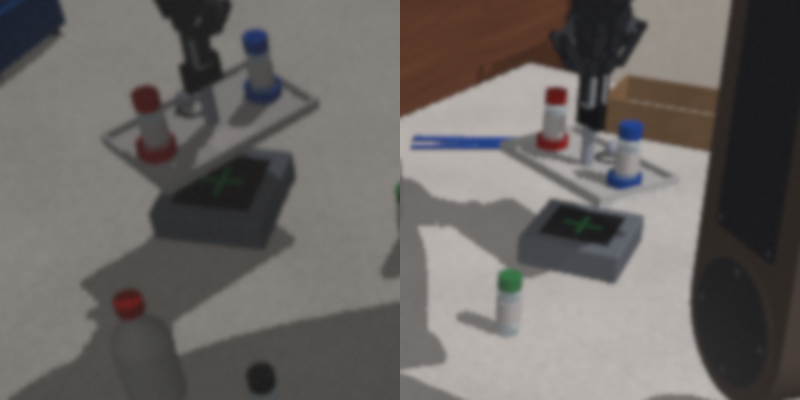

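The tray is level and still above the reader: red vial at crop (155,125), blue at (261,67), ball still in its pocket at (188,103), and the green vial and bottle stand untouched.

```bash
python3 -c "
from plant import ctrl
print(ctrl.sign_off())"
```

```text
the job is handed in; nothing more can be done
None
```

The job is handed in at about 19.5 s of the 72 s. The red and blue vials were stood in their matching wells, and the tray was then lifted by its handle and carried to the reader, where the arm still holds it.

- **Position:** triangulating the caps and well rings just before the last small move, with that move added, puts the tray within about 2 mm of the window's centre. Its underside is about 8 cm above the window: 12 cm above the bench, less the 4 cm reader.
- **Level and still:** the tilt is about 0.2 degrees, and the joint speeds at the end were near zero.
- **Ball and other items:** the last pictures show both vials upright and the ball in its pocket. The green vial and wash bottle stand where they were. I never approached the flask and beaker closely, but the last pictures don't show them fully.
- **Forces:** the highest I read between moves was about 6 N. Peaks within a move were not recorded.

**Disagreements:** the wrist camera read about 4 pixels off in its vertical direction, so I allowed for that. The blue well was about 2 mm from the first estimate, and I shifted before inserting. The red vial met a side force of about 2 N as it went in, but it seated upright.

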